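Line two laths up in the sawing jig

TASK

Get the two laths in the sawing jig ready to be cut together: with the fingertips push them side by side tight against the fence, and push both right up until their ends touch the stop block clamped at the fence's end, so that they lie square and level with each other. Only push them, gently: they stay flat on the board, never gripped, lifted or tipped. Leave everything else where it is.

Things in the scene. Friction and masses are not known exactly. Their poses are not given: they have to be found in the camera images.
- jig: sawing jig screwed to the bench: dark film-faced plywood base board 280 (x) x 420 (y) x 18 mm; origin at the centre of the board's underside, x towards the fence, y along the fence towards the stop. Light plywood fence 28 thick, 45 mm high above the board, along the board's far side; its working face is the plane x = +105 mm. The laths lie on the board between its front edge (x = -140 mm) and the fence; a saw kerf crosses fence and board at y = 0
- corner (a point): inner corner where the fence's face, the stop's face and the board's top (18 mm above the bench) meet; same axes as the jig: x points into the fence, y into the stop, z up. With both laths tight in the corner their origins lie at x = -15 and -45 mm (either lath first), y = -100 mm
- stop: length stop, rigidly fixed: light plywood block 75 (x, out from the fence) x 36 (y) x 45 mm high standing on the board; origin at its underside's centre, its face to the laths is y = -18 mm. A steel F-clamp holds it to the fence: bar across the top, up to 73 mm above the board, handle running out to x = -175 mm in line with the block
- lath_a: pine lath lying flat, 30 wide (its x) x 200 long (its y) x 20 mm high, 40 to 85 g, square ends; loose, slides on the board at under 1 N; origin at the centre of its underside. Starts away from fence and stop, turned up to 0.13 rad, its ends not level with the other's. The two laths are identical and either may be the nearer to the fence
- lath_b: pine lath lying flat, 30 wide (its x) x 200 long (its y) x 20 mm high, 40 to 85 g, square ends; loose, slides on the board at under 1 N; origin at the centre of its underside. Starts away from fence and stop, turned up to 0.13 rad, its ends not level with the other's. The two laths are identical and either may be the nearer to the fence
- offcut: bystander: short end of the same lath, 30 (x) x 50 (y) x 20 mm, on the jig's board near its front edge, on the half away from the stop; origin under its centre
- pencil: bystander: red flat carpenter's pencil, 15 x 150 (y) x 8 mm with a point to 94 mm along +y, on the jig's board along its front edge, on the stop's half; origin under its middle
- square: bystander: try square lying on the bench to the robot's left of the jig; dark stock 22 x 130 x 16 mm, origin under the stock's centre, steel blade 190 mm along its x
- saw: bystander: panel saw lying on the bench to the robot's right of the jig, black and orange handle 22 mm thick, 400 mm long along its x; origin mid-length under the blade, handle to -x
- rasp: bystander: rasp lying on the bench to the robot's left, blade 200 mm along its x, wooden handle 107 mm to -x, 25 mm high; origin between handle and blade
- glue: bystander: white glue bottle with red cap, 56 mm diameter, 150 mm high, on the bench beyond the jig; origin under its centre
- sander: bystander: cork sanding block 62 (x) x 110 (y) x 38 mm, on the bench beyond the jig; origin under its centre
There are look-alikes about, which are no part of the job. Leave any orange look-alike of the lath_a alone.

How it is judged (in metres and radians):
At the end, for the whole second after the job is handed in: Both laths lie flat and at rest on the board, side by side against the fence (no more than 4 mm of gap in all between fence, first and second lath), both ends within 3 mm of the stop's face, each parallel to the fence within 0.02 rad (x of each of lath_a, lath_b in the frame of corner above -0.049 m and y of each of lath_a, lath_b in the frame of corner above -0.103 m and angle between the y axis of each of lath_a, lath_b and the y axis of corner, either way round below 0.02 rad and z of each of lath_a, lath_b in the frame of corner below 0.003 m and angle between each of lath_a, lath_b's own z axis and vertical below 0.03 rad and linear speed of each of lath_a, lath_b below 0.01 m/s); the robot touches nothing.
It fails at once if a lath is gripped or pushed hard: more than 35 N between fingers and lath (contact force between the fingers and lath_a above 35 N or contact force between the fingers and lath_b above 35 N).
It fails at once if a lath is lifted more than 6 mm off the board, or tipped (z of any of lath_a, lath_b in the frame of corner above 0.006 m or angle between any of lath_a, lath_b's own z axis and vertical above 0.12 rad).
It fails at once if something else on the bench or board is moved (by more than 15 mm) (distance of any of offcut, pencil, square, saw, rasp, glue, sander from where it was at the start of the episode above 0.015 m).
It also fails if it takes over 59 s, if anything falls off the work surface, if the arm or the gripper's body presses on something with over 40 N, if the wrist force passes 120 N, or if a joint passes its speed limit or range.

ROBOT

A 6-joint arm with a two-finger parallel gripper is mounted at the origin on the work surface. World frame = base frame: x ahead of the robot, y to its left, z up, the work surface at z = 0. Lengths are in m, angles in degrees, forces in N, time in s.
With the tool pointing down it reaches from about 0.375 to 0.9 m from the base axis. Payload 3.1 kg.
Tool frame: the origin (TCP) lies at the very end of the fingers, on their centre line; the grasp point (between the pads) lies 19 mm behind it; z points along the fingers, y is the direction in which the jaws open and shut (so a half turn about z gives the same grasp; the last joint's range is limited). The gripper opens to 87 mm and grips with 3 to 60 N. Pads are 19 mm wide; open, the fingers measure 117 mm over their backs; the gripper's body (75 mm by 190 mm) begins 51 mm behind the grasp point.
Start: joints at [64.716, 30.224, 82.088, -0, 67.689, -10.227], TCP at [0.162, 0.604, 0.223] pointing down, gripper open.
Joint ranges: [-176.69, 176.69], [-43.24, 126.21], [12.49, 139.97], [-82, 262], [0, 151.66], [-163.58, 163.58]. Speed limits (degrees/s): [159.86, 159.86, 180, 180, 180, 180].

INTERFACE

Orientations are given as a 3x3 rotation matrix whose columns are the frame's x, y, z axes.
In Python, from rig import readout, capture, camera_model, bot, spot_in, regions_of gives the robot as it stands.
- The arm moves only by the tool send_rows, never from a script. Its argument "moves" is a list that holds one entry, the list of rows, each a list of 7 numbers: the turn, a rotation vector about the tool's x, y, z in degrees, then the shift along the tool's x, y, z in cm, then the opening, from -1 (shut) to 1 (fully open). A call has exactly 5 rows; each row shifts and turns the commanded pose from where the row before left it, along the tool's axes as they then stand; what a row does not reach is not made up. A row lasts 1/10 s, in which the tool goes at most 50 mm and 8.59 degrees, less where a joint would pass 70% of its speed; a pose out of reach is approached as far as the arm can. A call with a gripper value outside its range is refused whole. The fingers move at their own pace and stop on an object; the grip force is fixed at half the most. Time passes only in rows, so rows that do not move let the fingers close, or fill a call up. It gives the time, the measured TCP pose, the force and the opening at its end, in the units of the state.
- readout.read_state(): the state, without advancing time (a new reading comes with each control period).
- capture(name): name is "scene" or "top" or "wrist"; returns the picture (420x560x3 uint8, blue, green, red); there is no depth.
- camera_model(name): a dict with "camera_matrix" (3x3 intrinsics, pixels), "k1" (the pictures are not rectified: a ray, as slopes to the right and down, at radius r is drawn at 1 + k1 r^2 times it, then the intrinsics apply), "pose" (4x4, takes a point from camera to world coordinates). Camera axes: x right, y up, looking along -z (the intrinsics and any distortion apply to the point x, -y, -z); pixel columns grow to the right and rows downward; lengths in m; the calibration is good to about 2 mm. A picture is of the moment at which its call begins: read the wrist's pose just before it. camera_model takes no time and is no camera call; for the wrist camera it gives the pose at the moment of the call.
- bot.hand_in(): hands the job in, once; it reports no verdict.
Trained networks look in the newest picture that a camera, given by its name, has taken for a name from the list of things; names that differ only in an ending like _2 or _b are one class to them, and where a whole thing is asked for, a point or a joint stands for the part that bears it (a point fixed in the world has none). Each returns a list of dicts, best first, with "p" (0 to 1); they miss things now and then, are a little off and sometimes report something else, mostly with a low value. They report only what shows in the picture. A call takes as long as a camera call. They do not tell look-alikes from the thing itself.
- spot_in(camera, thing): "location" ([x, y, z] in m, in world coordinates, good to about 4 mm: the middle of the surface that is visible of it).
- regions_of(camera, thing): "mask" (420x560 bool, what is visible of it).
The state is a dict: "time_s": time; "joint_positions": joint angles; "qvel": joint speeds; "tau": joint torques, N m; "position": TCP position; "tcp_rot": TCP orientation; "force": force on the tool from outside, world axes, zero at the start; "moment": the same for the moment, N m; "opening": opening from 0.0 (shut) to 1.0 (fully open).
Only numpy, scipy, OpenCV 4.12 (cv2) and the standard library are available. Lean on these libraries where they do the work, as an engineer would, in place of code of your own. Each camera call takes 0.05 s, during which the arm holds its last target. There are 200 camera calls.

## Working session

There is one attempt and no reset: what is moved stays moved. The work goes in short steps, Python scripts to look and compute and a tool call to move; the robot and the scene stay as the last step left them, time stands still between calls to the robot, and variables do not carry over. Pictures are saved under pics/ and viewed, about 8 in all and at most 12, crops included, and the job is handed in when it is done.

Besides the shell and the picture viewer there is one more tool, called after ">>>" as name(argument=value, ...) on one line, values as JSON. send_rows: Moves the arm, as the interface text tells. Its arguments: {"type":"object","properties":{"moves":{"type":"array","items":{"type":"array","items":{"type":"array","items":{"type":"number"}}}}},"required":["moves"]}

```bash
mkdir -p pics; ls; cat > h.py <<'E'
import numpy as np, cv2
from rig import readout, capture, camera_model, bot, spot_in, regions_of
def ray(cam,u,v):
    m=camera_model(cam) if isinstance(cam,str) else cam
    K=np.array(m["camera_matrix"]);P=np.array(m["pose"])
    p=cv2.undistortPoints(np.array([[[u,v]]],float),K,np.array([m["k1"],0,0,0.]))[0,0] if abs(m["k1"])>0 else np.array([(u-K[0,2])/K[0,0],(v-K[1,2])/K[1,1]])
    return P[:3,3],P[:3,:3]@np.array([p[0],-p[1],-1])
def onz(cam,u,v,z):
    o,d=ray(cam,u,v);return o+d*(z-o[2])/d[2]
def px(cam,X):
    m=camera_model(cam) if isinstance(cam,str) else cam
    K=np.array(m["camera_matrix"]);P=np.array(m["pose"])
    c=P[:3,:3].T@(np.array(X,float)-P[:3,3]);a,b=c[0]/-c[2],-c[1]/-c[2];s=1+m["k1"]*(a*a+b*b)
    return K[0,0]*a*s+K[0,2],K[1,1]*b*s+K[1,2]
E
python3 - <<'E'
from h import *
s=capture("scene");t=capture("top")
cv2.imwrite("pics/top1.png",t);cv2.imwrite("pics/scene1.png",s)
for n in ["lath_a","jig","stop","offcut","pencil"]:
    for c in ["top","scene"]:
        for r in spot_in(c,n): print(n,c,np.round(r["location"],3),round(r["p"],2))
print(np.round(camera_model("top")["pose"],3),camera_model("top")["camera_matrix"],np.round(camera_model("scene")["pose"],3))
print(readout.read_state())
E
```

```text
pics
lath_a top [0.267 0.36  0.018] 0.89
lath_a top [ 0.512 -0.615  0.024] 0.84
lath_a top [ 0.57  -0.054  0.036] 0.72
lath_a top [ 0.491 -0.09   0.042] 0.59
lath_a top [0.402 0.058 0.025] 0.37
lath_a scene [ 0.575 -0.074  0.042] 0.97
lath_a scene [ 0.526 -0.623  0.022] 0.82
lath_a scene [0.269 0.363 0.014] 0.78
lath_a scene [ 0.5   -0.113  0.037] 0.6
lath_a scene [0.786 0.079 0.035] 0.28
jig top [ 0.527 -0.008  0.019] 0.8
jig top [0.623 0.518 0.024] 0.42
jig scene [ 0.568 -0.07   0.019] 0.83
stop top [0.552 0.149 0.061] 0.57
stop scene [0.569 0.147 0.063] 0.66
stop scene [ 0.5   -0.112  0.04 ] 0.48
offcut top [ 0.421 -0.146  0.038] 0.5
offcut top [0.777 0.107 0.037] 0.45
offcut scene [ 0.423 -0.157  0.035] 0.72
pencil scene [0.404 0.046 0.025] 0.64
[[ 0.013  0.988 -0.155  0.331]
 [-1.     0.015  0.013 -0.046]
 [ 0.015  0.155  0.988  1.209]
 [ 0.     0.     0.     1.   ]] [[405.23367474   0.         278.62295304]
 [  0.         405.23367474 206.08831239]
 [  0.           0.           1.        ]] [[ 0.812 -0.344  0.472  1.089]
 [ 0.584  0.473 -0.66  -0.87 ]
 [ 0.004  0.811  0.584  0.778]
 [ 0.     0.     0.     1.   ]]
{'time_s': 0.6, 'joint_positions': array([ 6.47165925e+01,  3.02224676e+01,  8.20883153e+01,  6.91400877e-04,
        6.76890258e+01, -1.02284671e+01]), 'qvel': array([-0.03120071, -0.13662188, -0.06884946, -0.02389825,  0.07183259,
       -0.08055324]), 'tau': array([-1.81724463e-04, -4.39743876e+01, -1.76889521e+01,  6.33989833e-02,
        5.06268453e-02, -2.06408851e-05]), 'position': array([0.16230982, 0.6035293 , 0.2225561 ]), 'tcp_rot': array([[-9.65676013e-01,  2.59749568e-01, -8.66847294e-06],
       [ 2.59749568e-01,  9.65676013e-01,  7.78688110e-06],
       [ 1.03935754e-05,  5.26797219e-06, -1.00000000e+00]]), 'force': array([-0.16665195,  1.29400225, -0.33265741]), 'moment': array([-0.02059981,  0.02879742, -0.00582438]), 'opening': 0.9987037665343362}
```

View pics/top1.png

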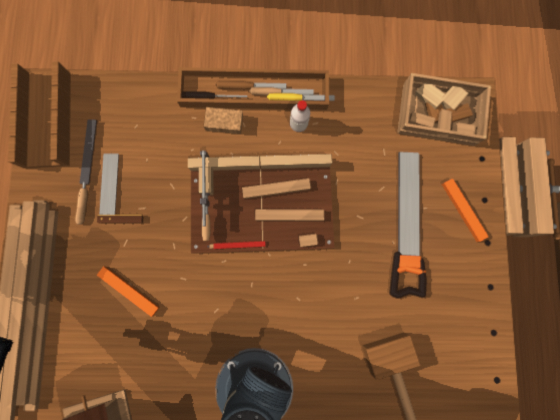

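View pics/scene1.png

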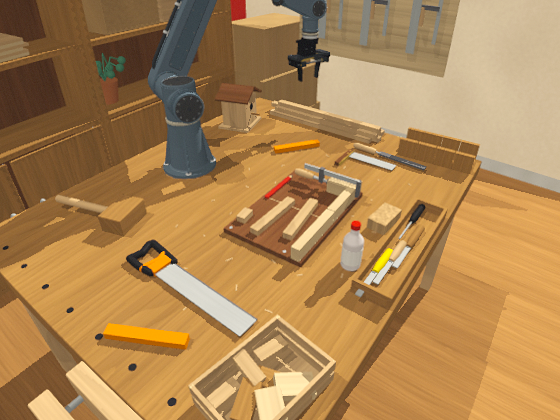

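The top view shows the two laths on the board at (277,188) and (290,215), with the stop and clamp at (205,180) and the fence along row 160. The other lath reports, at (128,291) and (466,210), are orange look-alikes off the board. I'll bring the wrist camera above the jig to measure it.

>>> send_rows(moves=[[[0, 0, -7.5, 0, 0, -3, 1], [0, 0, -7.5, 0, 0, -3, 1], [0, 0, 0, -2.3, -4.2, 0, 1], [0, 0, 0, -2.3, -4.2, 0, 1], [0, 0, 0, -2.3, -4.2, 0, 1]]])

```text
time_s: 1.1
position: [0.2316, 0.4763, 0.2829]
tcp_rot: [[-1.0, -0.001, 0.001], [-0.001, 1.0, 0.001], [-0.001, 0.001, -1.0]]
force: [1.2, 0.7, -0.1]
opening: 0.999
```

>>> send_rows(moves=[[[0, 0, 0, -2.3, -4.2, 0, 1], [0, 0, 0, -2.3, -4.2, 0, 1], [0, 0, 0, -2.3, -4.2, 0, 1], [0, 0, 0, -2.3, -4.2, 0, 1], [0, 0, 0, -2.3, -4.2, 0, 1]]])

```text
time_s: 1.6
position: [0.3466, 0.2657, 0.2829]
tcp_rot: [[-1.0, 0.001, 0.001], [0.001, 1.0, 0.0], [-0.001, 0.0, -1.0]]
force: [0.9, 0.4, 0.2]
opening: 1.003
```

>>> send_rows(moves=[[[0, 0, 0, -2.3, -4.2, 0, 1], [0, 0, 0, -2.3, -4.2, 0, 1], [0, 0, 0, -2.3, -4.2, 0, 1], [0, 0, 0, -2.3, -4.2, 0, 1], [0, 0, 0, -2.3, -4.2, 0, 1]]])

```text
time_s: 2.1
position: [0.4615, 0.0553, 0.2829]
tcp_rot: [[-1.0, 0.001, 0.001], [0.001, 1.0, 0.0], [-0.001, 0.0, -1.0]]
force: [0.6, 0.3, 0.3]
opening: 1.0
```

```bash
python3 - <<'E'
from h import *
m=camera_model("wrist")
w=capture("wrist");np.save("w1.npy",np.array(m["pose"]))
print(np.round(m["pose"],3),m["camera_matrix"],m["k1"],readout.read_state()["position"])
cv2.imwrite("pics/w1.png",cv2.resize(w,(784,588)))
for n in ["lath_a","stop","jig"]:
    for r in spot_in("wrist",n): print(n,np.round(r["location"],3),round(r["p"],2))
E
```

```text
[[ 0.002 -0.96  -0.28   0.384]
 [ 1.     0.002  0.     0.057]
 [ 0.    -0.28   0.96   0.445]
 [ 0.     0.     0.     1.   ]] [[359.81942152   0.         282.99927361]
 [  0.         359.81942152 208.46179145]
 [  0.           0.           1.        ]] -0.0813980585793979 [0.4668019  0.04879059 0.28329401]
lath_a [ 0.487 -0.086  0.038] 0.97
lath_a [ 0.564 -0.031  0.041] 0.95
lath_a [0.271 0.364 0.013] 0.72
stop [0.509 0.145 0.063] 0.89
jig [0.48  0.014 0.016] 0.76
jig [ 0.491 -0.083  0.04 ] 0.65
jig [0.4   0.057 0.028] 0.41
```

View pics/w1.png

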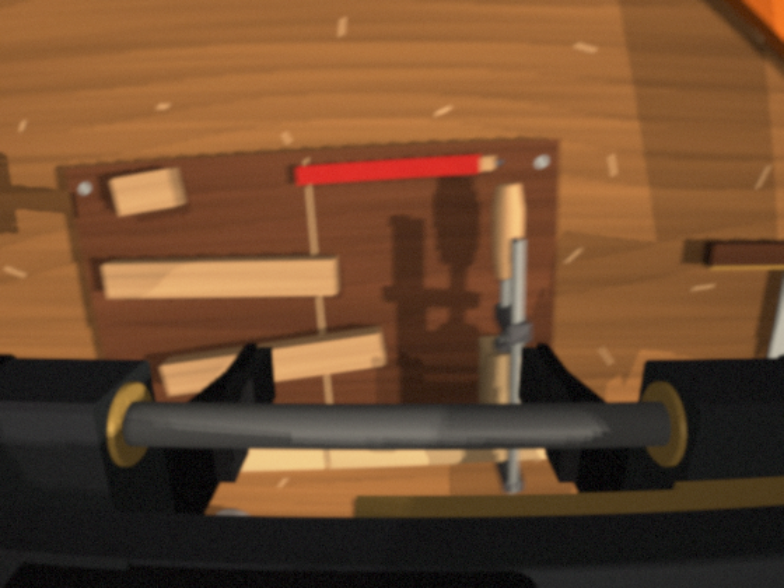

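The wrist picture (1.4x) shows the near lath at (220,278) and the far lath at (275,360). The board's front corners are at (60,167) and (558,141), the stop at (495,370) and the clamp bar at column 515. Next I compute the jig frame and the lath poses from these.

```bash
cat >> h.py <<'E'
def fit(cam,u,thr=None):pass
E
python3 - <<'E'
from h import *
m=camera_model("wrist")
f=lambda u,v,z:onz(m,u/1.4,v/1.4,z)
A=f(60,167,.018);B=f(558,141,.018);print("board front",A,B,np.linalg.norm(A-B))
yw=(B-A)/np.linalg.norm(B-A);xw=np.array([yw[1],-yw[0],0]);print("yaw jig y axis deg",np.degrees(np.arctan2(-yw[0],yw[1])))
c=(A+B)/2+.14*xw;print("jig",c,"corner wrist?",c+.105*xw)
# kerf check
print("kerf",f(310,185,.018),f(322,325,.018))
# stop in top image
t=capture("top");w=capture("wrist")
cv2.imwrite("pics/top2.png",cv2.resize(t[130:265,170:350],None,fx=4.4,fy=4.4,interpolation=cv2.INTER_CUBIC))
for cam in ["wrist","top"]:
    for r in regions_of(cam,"lath_a")[:4]:
        k=np.uint8(r["mask"]);cs=max(cv2.findContours(k,0,2)[0],key=cv2.contourArea)
        P=np.array([onz(cam,*p[0],.038)[:2] for p in cs]);rc=cv2.minAreaRect(np.float32(P*1000));print(cam,round(r["p"],2),rc)
    for r in regions_of(cam,"stop")[:2]:
        k=np.uint8(r["mask"]);cs=max(cv2.findContours(k,0,2)[0],key=cv2.contourArea)
        P=np.array([onz(cam,*p[0],.063)[:2] for p in cs]);print(cam,"stop",round(r["p"],2),cv2.minAreaRect(np.float32(P*1000)))
E
```

```text
board front [ 0.39498553 -0.23033799  0.018     ] [0.3790416  0.19122004 0.018     ] 0.4218594387999701
yaw jig y axis deg 2.16597596144802
jig [ 0.52691354 -0.01426776  0.018     ] corner wrist? [ 0.63183852 -0.01029935  0.018     ]
kerf [ 0.41456487 -0.01401639  0.018     ] [ 0.53850795 -0.0093668   0.018     ]
wrist 0.9 ((558.97705078125, -3.5269393920898438), (38.591487884521484, 106.02619171142578), 9.20012378692627)
wrist 0.79 ((488.244873046875, -90.3206558227539), (36.81344985961914, 203.0901641845703), 0.8416181802749634)
wrist 0.56 ((286.7232360839844, 339.0064392089844), (42.431400299072266, 51.11514663696289), 4.799783229827881)
wrist stop 0.9 ((500.5748291015625, 150.00125122070312), (41.596378326416016, 180.97581481933594), 88.03675842285156)
wrist stop 0.66 ((708.1054077148438, -92.43705749511719), (4.82553768157959, 18.667644500732422), 1.8063722848892212)
top 0.94 ((490.3415832519531, -112.99685668945312), (32.37532424926758, 157.87014770507812), 0.8414689898490906)
top 0.93 ((568.2741088867188, -65.53655242919922), (36.922119140625, 175.4056396484375), 9.223615646362305)
top 0.9 ((288.9192810058594, 392.622802734375), (119.37213134765625, 33.883392333984375), 54.43351745605469)
top 0.7 ((510.81146240234375, -604.0581665039062), (199.24221801757812, 45.41969299316406), 28.176284790039062)
top stop 0.67 ((436.11083984375, 144.40524291992188), (51.401180267333984, 19.788639068603516), 2.2576303482055664)
```

View pics/top2.png

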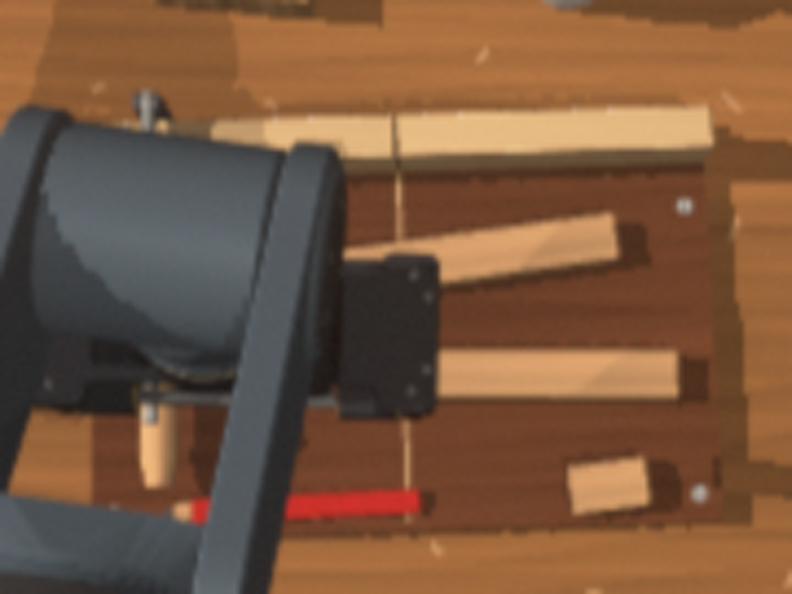

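```bash
python3 - <<'E'
from h import *
m=camera_model("wrist")
c=np.array([.6318,-.0103]);a=np.radians(2.166);xw=np.array([np.cos(a),np.sin(a)]);yw=np.array([-np.sin(a),np.cos(a)])
def g(n,u,v,z):
    p=onz(m,u/1.4,v/1.4,z);print(n,np.round(p,4),"fence x,y:",np.round([(p[:2]-c)@xw,(p[:2]-c)@yw],4))
g("off far",116,215,.038);g("off far",186,204,.038);g("off R near",180,168,.018)
g("near lath near L",102,260,.018);g("near lath near R",338,257,.018);g("far edge L",105,299,.038);g("far edge R",338,294,.038)
g("far lath near R",383,328,.018);g("far lath far R",386,363,.038);g("far lath nearL",160,363,.018);g("far far L",168,394,.038)
g("pencil far",300,185,.026);g("pencil tip",495,160,.024);g("stop face bot",478,337,.018);g("stop top",490,337,.063);g("handle end",512,184,.07)
g("fence top inner",300,450,.063);g("fence top inner",440,447,.063)
print(readout.read_state()["position"],readout.read_state()["time_s"])
E
```

```text
off far [ 0.4354 -0.172   0.038 ] fence x,y: [-0.2024 -0.1542]
off far [ 0.4271 -0.1111  0.038 ] fence x,y: [-0.2083 -0.093 ]
off R near [ 0.3991 -0.1217  0.018 ] fence x,y: [-0.2367 -0.1025]
near lath near L [ 0.4778 -0.2025  0.018 ] fence x,y: [-0.1611 -0.1863]
near lath near R [0.4758 0.0094 0.018 ] fence x,y: [-0.1552  0.0256]
far edge L [ 0.508  -0.1931  0.038 ] fence x,y: [-0.1306 -0.178 ]
far edge R [0.5032 0.0108 0.038 ] fence x,y: [-0.1277  0.0259]
far lath near R [0.541 0.048 0.018] fence x,y: [-0.0885  0.0617]
far lath far R [0.5663 0.0509 0.038 ] fence x,y: [-0.0631  0.0637]
far lath nearL [ 0.5769 -0.1619  0.018 ] fence x,y: [-0.0606 -0.1494]
far far L [ 0.5986 -0.1484  0.038 ] fence x,y: [-0.0384 -0.1368]
pencil far [ 0.4136 -0.0192  0.026 ] fence x,y: [-0.2183 -0.0006]
pencil tip [0.3934 0.1401 0.024 ] fence x,y: [-0.2325  0.1593]
stop face bot [0.5497 0.1341 0.018 ] fence x,y: [-0.0766  0.1474]
stop top [0.5321 0.136  0.063 ] fence x,y: [-0.0941  0.15  ]
handle end [0.4094 0.1447 0.07  ] fence x,y: [-0.2164  0.1633]
fence top inner [ 0.6388 -0.0245  0.063 ] fence x,y: [ 0.0064 -0.0145]
fence top inner [0.6352 0.0982 0.063 ] fence x,y: [0.0075 0.1083]
[0.4600855  0.05850722 0.28263857] 2.6
```

>>> send_rows(moves=[[[0, 0, -2.17, 0, 0, 0, 0.4], [0, 0, 0, 0.32, -4.77, 0, 0.4], [0, 0, 0, 0.32, -4.77, 0, 0.4], [0, 0, 0, 0.31, -4.76, 0, 0.4], [0, 0, 0, 0, 0, 4, 0.4]]])

```text
time_s: 3.1
position: [0.4618, -0.0925, 0.2466]
tcp_rot: [[-0.999, -0.033, 0.014], [-0.033, 0.999, -0.009], [-0.014, -0.009, -1.0]]
force: [1.0, 0.0, 0.1]
opening: 0.716
```

>>> send_rows(moves=[[[0, 0, 0, 0, 0, 5, 0.4], [0, 0, 0, 0, 0, 5, 0.4], [0, 0, 0, 0, 0, 5, 0.4], [0, 0, 0, 0, 0, 2.4, 0.4], [0, 0, 0, 0, 0, 0, 0.4]]])

```text
time_s: 3.6
position: [0.4543, -0.0843, 0.0657]
tcp_rot: [[-0.999, -0.038, -0.007], [-0.038, 0.999, 0.003], [0.007, 0.003, -1.0]]
force: [-1.4, 0.5, 0.3]
opening: 0.7
```

```bash
python3 - <<'E'
from h import *
w=capture("wrist");cv2.imwrite("pics/w2.png",w);s=readout.read_state();print(s["position"],s["tcp_rot"],s["opening"],s["force"])
E
```

```text
[ 0.45574049 -0.08493566  0.06753239] [[-0.99926447 -0.03819688 -0.00339373]
 [-0.03820225  0.99926886  0.00153082]
 [ 0.00333277  0.00165935 -0.99999307]] 0.6993501170294188 [0.55522426 0.0161227  0.22493647]
```

View pics/w2.png

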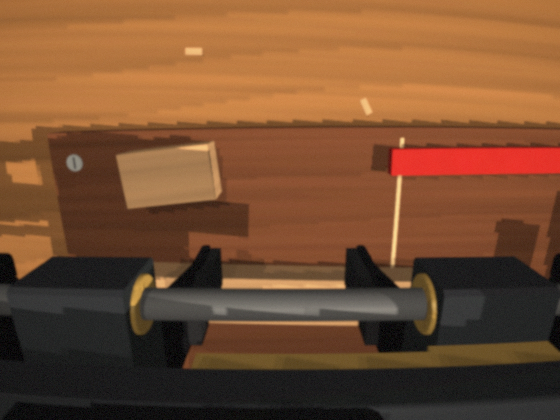

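The fingers, at (205,255) and (365,255), come down between the offcut at (170,175) and the near lath. I'll descend and look at the force.

>>> send_rows(moves=[[[0, 0, 0, 0, 0, 2, 0.4], [0, 0, 0, 0, 0, 1.2, 0.4], [0, 0, 0, 0, 0, 0.7, 0.4], [0, 0, 0, 0, 0, 0, 0.4], [0, 0, 0, 0, 0, 0, 0.4]]])

```text
time_s: 4.15
position: [0.4574, -0.0862, 0.0307]
tcp_rot: [[-0.999, -0.037, 0.002], [-0.037, 0.999, -0.001], [-0.002, -0.001, -1.0]]
force: [0.2, 0.5, 0.6]
opening: 0.704
```

>>> send_rows(moves=[[[0, 0, 0, -0.4, 0, 0, 0.4], [0, 0, 0, -0.5, 0, 0, 0.4], [0, 0, 0, -0.6, 0, 0, 0.4], [0, 0, 0, -0.6, 0, 0, 0.4], [0, 0, 0, -0.6, 0, 0, 0.4]]])

```text
time_s: 4.65
position: [0.484, -0.085, 0.0296]
tcp_rot: [[-0.999, -0.037, -0.0], [-0.037, 0.999, 0.0], [0.0, 0.0, -1.0]]
force: [-0.2, 0.4, 0.8]
opening: 0.701
```

>>> send_rows(moves=[[[0, 0, 0, -0.8, 0, 0, 0.4], [0, 0, 0, -0.8, 0, 0, 0.4], [0, 0, 0, -0.8, 0, 0, 0.4], [0, 0, 0, -0.8, 0, 0, 0.4], [0, 0, 0, -0.8, 0, 0, 0.4]]])

```text
time_s: 5.15
position: [0.524, -0.0835, 0.0295]
tcp_rot: [[-0.999, -0.037, -0.0], [-0.037, 0.999, 0.0], [0.0, 0.0, -1.0]]
force: [-0.9, 0.2, 1.0]
opening: 0.697
```

>>> send_rows(moves=[[[0, 0, 0, -0.7, 0, 0, 0.4], [0, 0, 0, -0.7, 0, 0, 0.4], [0, 0, 0, -0.5, 0, 0, 0.4], [0, 0, 0, -0.4, 0, 0, 0.4], [0, 0, 0, -0.2, 0, 0, 0.4]]])

```text
time_s: 5.65
position: [0.5489, -0.0827, 0.0295]
tcp_rot: [[-0.999, -0.037, 0.0], [-0.037, 0.999, -0.0], [-0.0, -0.0, -1.0]]
force: [-1.4, -0.4, 0.1]
opening: 0.697
```

>>> send_rows(moves=[[[0, 0, 0, -0.2, 0, 0, 0.4], [0, 0, 0, -0.2, 0, 0, 0.4], [0, 0, 0, -0.1, 0, 0, 0.4], [0, 0, 0, -0.1, 0, 0, 0.4], [0, 0, 0, -0.1, 0, 0, 0.4]]])

```text
time_s: 6.15
position: [0.5555, -0.0823, 0.0296]
tcp_rot: [[-0.999, -0.037, -0.0], [-0.037, 0.999, 0.0], [0.0, 0.0, -1.0]]
force: [-0.6, 0.5, -0.1]
opening: 0.7
```

>>> send_rows(moves=[[[0, 0, 0, -0.2, 0, 0, 0.4], [0, 0, 0, -0.2, 0, 0, 0.4], [0, 0, 0, -0.2, 0, 0, 0.4], [0, 0, 0, -0.1, 0, 0, 0.4], [0, 0, 0, -0.1, 0, 0, 0.4]]])

```text
time_s: 6.65
position: [0.5629, -0.0821, 0.0295]
tcp_rot: [[-0.999, -0.038, -0.001], [-0.038, 0.999, -0.0], [0.001, -0.0, -1.0]]
force: [-3.2, -1.4, 1.0]
opening: 0.701
```

>>> send_rows(moves=[[[0, 0, 0, -0.1, 0, 0, 0.4], [0, 0, 0, -0.1, 0, 0, 0.4], [0, 0, 0, -0.1, 0, 0, 0.4], [0, 0, 0, -0.1, 0, 0, 0.4], [0, 0, 0, 0, 0, 0, 0.4]]])

```text
time_s: 7.15
position: [0.5639, -0.082, 0.0294]
tcp_rot: [[-0.999, -0.039, -0.008], [-0.039, 0.999, 0.0], [0.008, 0.001, -1.0]]
force: [-7.4, -3.8, 6.6]
opening: 0.698
```

Contact came at fx of about -0.0706, where -0.0695 was expected, so the stack seems tight. I'll back off, lift and look.

>>> send_rows(moves=[[[0, 0, 0, 0.5, 0, 0, 0.4], [0, 0, 0, 1.5, 0, 0, 0.4], [0, 0, 0, 0, 0, -3, 0.4], [0, 0, 0, 1, 0, -4.5, 0.4], [0, 0, 0, 1, 0, -4.5, 0.4]]])

```text
time_s: 7.65
position: [0.5281, -0.0833, 0.1504]
tcp_rot: [[-0.999, -0.036, 0.001], [-0.036, 0.999, 0.001], [-0.001, 0.0, -1.0]]
force: [0.9, -0.4, 0.7]
opening: 0.7
```

>>> send_rows(moves=[[[0, 0, -8.5, 0, -3, 0, -0.6], [0, 0, -8.5, 0, -3, 0, -0.6], [0, 0, -8.5, 0, -3, 0, -0.6], [0, 0, -8.5, 0, 0, 0, -0.6], [0, 0, -8.5, 0, 0, 0, -0.6]]])

```text
time_s: 8.15
position: [0.5454, -0.1726, 0.1499]
tcp_rot: [[-0.71, -0.704, 0.004], [-0.704, 0.71, -0.001], [-0.002, -0.003, -1.0]]
force: [1.3, 1.6, 0.3]
opening: 0.33
```

>>> send_rows(moves=[[[0, 0, -8.5, 0, 0, 0, -0.6], [0, 0, -8.5, 0, 0, 0, -0.6], [0, 0, -8.5, 0, 0, 0, -0.6], [0, 0, -8.5, 0, 0, 0, -0.6], [0, 0, -8.5, 0, 0, 0, -0.6]]])

```text
time_s: 8.65
position: [0.5571, -0.0576, 0.1141]
tcp_rot: [[-0.232, -0.972, -0.025], [-0.942, 0.231, -0.243], [0.242, -0.033, -0.97]]
force: [0.6, -0.2, -0.3]
opening: 0.202
```

>>> send_rows(moves=[[[0, 0, -5, 0, 0, 0, -0.6], [0, 0, 0, 0, 0, 0, -0.6], [0, 0, 0, 0, 0, 0, -0.6], [0, 0, 0, 0, 0, 0, -0.6], [0, 0, 0, 0, 0, 0, -0.6]]])

```text
time_s: 9.15
position: [0.5521, -0.0494, 0.1072]
tcp_rot: [[-0.172, -0.985, -0.023], [-0.948, 0.171, -0.269], [0.269, -0.024, -0.963]]
force: [-0.8, 0.9, -0.2]
opening: 0.197
```

```bash
python3 - <<'E'
from h import *
w=capture("wrist");t=capture("top")
cv2.imwrite("pics/w3.png",np.vstack([cv2.resize(w,(424,318)),cv2.resize(t[130:265,170:350],(424,270))]));s=readout.read_state()
c=np.array([.6318,-.0103]);a=np.radians(2.166);xw=np.array([np.cos(a),np.sin(a)]);yw=np.array([-np.sin(a),np.cos(a)])
d=s["position"][:2]-c;print(s["position"],d@xw,d@yw,s["tcp_rot"],s["opening"],s["joint_positions"],s["time_s"])
E
```

```text
[ 0.55163039 -0.04919262  0.10695696] -0.08158226942717696 -0.03583483762316908 [[-0.17098984 -0.98497754 -0.02411899]
 [-0.94791892  0.17113448 -0.26863117]
 [ 0.26872326 -0.02307036 -0.9629411 ]] 0.20272227216036878 [  -8.06872113   35.54312545   97.72087691  -21.27542711   47.93064258
 -163.52149631] 9.25
```

View pics/w3.png

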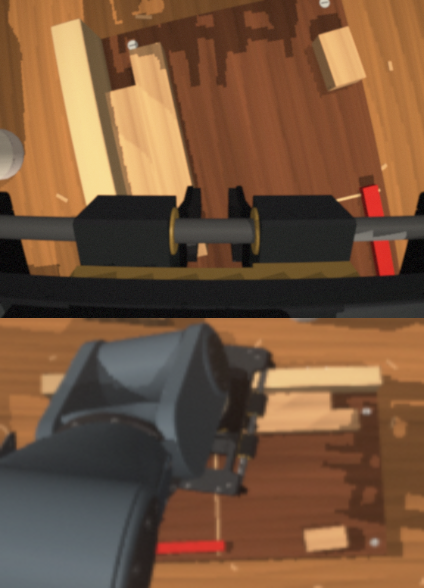

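Both laths lie together at the fence, with their ends stepped at (120,90) and (150,45). That turn ran joint 6 into its range at -163.5°, so I'll turn the other way and compute the correction.

```bash
cat > go.py <<'E'
from h import *
from scipy.spatial.transform import Rotation as Ro
c=np.array([.6318,-.0103]);a=np.radians(2.166);xw=np.array([np.cos(a),np.sin(a),0]);yw=np.array([-np.sin(a),np.cos(a),0]);zz=np.array([0,0,-1.])
def st():
    s=readout.read_state();d=s["position"][:2]-c
    print("t",round(s["time_s"],2),"fx,fy,z",np.round([d@xw[:2],d@yw[:2],s["position"][2]],4),"j",np.round(s["joint_positions"],1),"F",np.round(s["force"],1));return s
def rv(R0,R1): return np.degrees((Ro.from_matrix(R0).inv()*Ro.from_matrix(R1)).as_rotvec())
E
python3 - <<'E'
from go import *
s=st();R1=np.column_stack([-xw,yw,zz])
print(np.round(rv(s["tcp_rot"],R1),2)); print(s["tcp_rot"].T@np.array([0,0,.08])*100)
E
```

```text
t 9.25 fx,fy,z [-0.0816 -0.0358  0.107 ] j [  -8.1   35.5   97.7  -21.3   47.9 -163.5] F [ 0.5 -0.6  0.4]
[-11.71 -12.2   77.28]
[ 2.14978606 -0.18456287 -7.70352883]
```

>>> send_rows(moves=[[[0, 0, 0, 1.1, -0.1, -3.9, -0.6], [0, 0, 0, 1.1, -0.1, -3.9, -0.6], [-1.17, -1.22, 7.73, 0, 0, 0, -0.6], [-1.17, -1.22, 7.73, 0, 0, 0, -0.6], [-1.17, -1.22, 7.73, 0, 0, 0, -0.6]]])

```text
time_s: 9.75
position: [0.5486, -0.0367, 0.1813]
tcp_rot: [[-0.567, -0.822, -0.052], [-0.798, 0.564, -0.212], [0.204, -0.079, -0.976]]
force: [0.4, 0.3, 0.0]
opening: 0.201
```

>>> send_rows(moves=[[[-1.17, -1.22, 7.73, 0, 0, 0, -0.6], [-1.17, -1.22, 7.73, 0, 0, 0, -0.6], [-1.17, -1.22, 7.73, 0, 0, 0, -0.6], [-1.17, -1.22, 7.73, 0, 0, 0, -0.6], [-1.17, -1.22, 7.73, 0, 0, 0, -0.6]]])

```text
time_s: 10.25
position: [0.5485, -0.0371, 0.1807]
tcp_rot: [[-0.959, -0.281, -0.027], [-0.279, 0.958, -0.071], [0.046, -0.061, -0.997]]
force: [0.5, -0.6, 0.4]
opening: 0.201
```

>>> send_rows(moves=[[[-1.17, -1.22, 7.73, 0, 0, 0, -0.6], [-1.17, -1.22, 7.73, 0, 0, 0, -0.6], [0, 0, 0, 0, 0, 0, -0.6], [0, 0, 0, 0, 0, 0, -0.6], [0, 0, 0, 0, 0, 0, -0.6]]])

```text
time_s: 10.75
position: [0.5484, -0.0366, 0.1806]
tcp_rot: [[-1.0, -0.023, 0.008], [-0.023, 0.999, -0.026], [-0.007, -0.026, -1.0]]
force: [1.2, 0.5, -1.0]
opening: 0.198
```

```bash
python3 - <<'E'
from go import *
s=st();R2=np.column_stack([yw,xw,zz])
print(np.round(rv(s["tcp_rot"],R2),2),s["tcp_rot"])
E
```

```text
t 10.75 fx,fy,z [-0.0843 -0.0231  0.1806] j [ -14.7   27.4   95.9   -1.6   55.9 -105.2] F [ 1.2  0.5 -1. ]
[-0.87  1.5  89.17] [[-0.99969838 -0.02327414  0.00783982]
 [-0.02347187  0.99938239 -0.02615169]
 [-0.00722632 -0.02632782 -0.99962724]]
```

>>> send_rows(moves=[[[-0.08, 0.14, 8.1, 0, 0, 0, -0.6], [-0.08, 0.14, 8.1, 0, 0, 0, -0.6], [-0.08, 0.14, 8.1, 0, 0, 0, -0.6], [-0.08, 0.14, 8.1, 0, 0, 0, -0.6], [-0.08, 0.14, 8.1, 0, 0, 0, -0.6]]])

```text
time_s: 11.25
position: [0.5484, -0.0361, 0.1804]
tcp_rot: [[-0.772, 0.636, -0.002], [0.636, 0.772, -0.016], [-0.009, -0.013, -1.0]]
force: [-0.3, -0.1, 0.9]
opening: 0.199
```

>>> send_rows(moves=[[[-0.08, 0.14, 8.1, 0, 0, 0, -0.6], [-0.08, 0.14, 8.1, 0, 0, 0, -0.6], [-0.08, 0.14, 8.1, 0, 0, 0, -0.6], [-0.08, 0.14, 8.1, 0, 0, 0, -0.6], [-0.08, 0.14, 8.1, 0, 0, 0, -0.6]]])

```text
time_s: 11.75
position: [0.5484, -0.0361, 0.1804]
tcp_rot: [[-0.174, 0.985, -0.002], [0.985, 0.174, -0.002], [-0.001, -0.002, -1.0]]
force: [0.1, 0.2, 0.8]
opening: 0.199
```

>>> send_rows(moves=[[[-0.08, 0.14, 8.1, 0, 0, 0, -0.6], [0, 0, 0, -4.5, 1.3, 0, -0.6], [0, 0, 0, -4.5, 1.3, 0, -0.6], [0, 0, 0, -4.5, 1.3, 0, -0.6], [0, 0, 0, -4.5, 1.3, 0, -0.6]]])

```text
time_s: 12.25
position: [0.6076, -0.2157, 0.1803]
tcp_rot: [[-0.04, 0.999, -0.0], [0.999, 0.04, 0.001], [0.001, -0.0, -1.0]]
force: [0.8, 0.6, -0.1]
opening: 0.2
```

>>> send_rows(moves=[[[0, 0, 0, -1.2, 0.2, 0, -0.6], [0, 0, 0, 0, 0, 3, -0.6], [0, 0, 0, 0, 0, 3, -0.6], [0, 0, 0, 0, 0, 0, -0.6], [0, 0, 0, 0, 0, 0, -0.6]]])

```text
time_s: 12.75
position: [0.609, -0.2253, 0.1199]
tcp_rot: [[-0.039, 0.999, -0.002], [0.999, 0.039, 0.002], [0.002, -0.002, -1.0]]
force: [0.5, 0.1, -0.2]
opening: 0.197
```

```bash
python3 - <<'E'
from go import *
s=st();R2=np.column_stack([yw,xw,zz])
print(np.round(rv(s["tcp_rot"],R2),2),s["opening"])
t=capture("top");cv2.imwrite("pics/t4.png",cv2.resize(t[130:265,170:350],None,fx=4,fy=4))
E
```

```text
t 12.75 fx,fy,z [-0.0309 -0.214   0.1199] j [-30.2  39.   83.2   0.   57.9 -32.4] F [ 0.5  0.1 -0.2]
[-0.12 -0.11  0.04] 0.19665349013502137
```

View pics/t4.png

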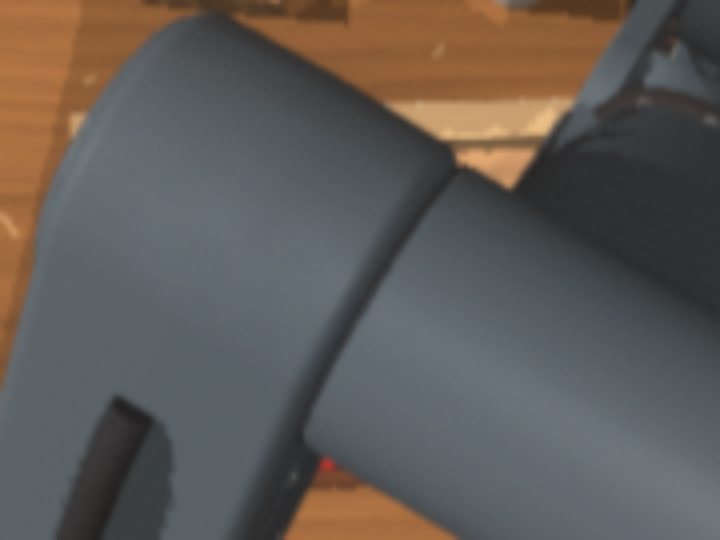

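>>> send_rows(moves=[[[0, 0, 0, 0, 0, 4, -0.6], [0, 0, 0, 0, 0, 3, -0.6], [0, 0, 0, 0, 0, 1.5, -0.6], [0, 0, 0, 0, 0, 0.6, -0.6], [0, 0, 0, 0, 0, 0, -0.6]]])

```text
time_s: 13.3
position: [0.6098, -0.2263, 0.0298]
tcp_rot: [[-0.038, 0.999, 0.0], [0.999, 0.038, 0.0], [0.0, 0.0, -1.0]]
force: [0.3, 1.2, -0.3]
opening: 0.2
```

>>> send_rows(moves=[[[0, 0, 0, 0.5, 0, 0, -0.6], [0, 0, 0, 0.6, 0, 0, -0.6], [0, 0, 0, 0.6, 0, 0, -0.6], [0, 0, 0, 0.6, 0, 0, -0.6], [0, 0, 0, 0.6, 0, 0, -0.6]]])

```text
time_s: 13.8
position: [0.6084, -0.1967, 0.0297]
tcp_rot: [[-0.038, 0.999, 0.0], [0.999, 0.038, 0.0], [0.0, 0.0, -1.0]]
force: [0.6, -0.6, 0.9]
opening: 0.2
```

>>> send_rows(moves=[[[0, 0, 0, 0.7, 0, 0, -0.6], [0, 0, 0, 0.7, 0, 0, -0.6], [0, 0, 0, 0.7, 0, 0, -0.6], [0, 0, 0, 0.7, 0, 0, -0.6], [0, 0, 0, 0.7, 0, 0, -0.6]]])

```text
time_s: 14.3
position: [0.6068, -0.1617, 0.0292]
tcp_rot: [[-0.037, 0.999, -0.001], [0.999, 0.037, 0.001], [0.001, -0.001, -1.0]]
force: [-0.4, -2.0, 0.1]
opening: 0.2
```

>>> send_rows(moves=[[[0, 0, 0, 0.7, 0, 0, -0.6], [0, 0, 0, 0.7, 0, 0, -0.6], [0, 0, 0, 0.7, 0, 0, -0.6], [0, 0, 0, 0.7, 0, 0, -0.6], [0, 0, 0, 0.7, 0, 0, -0.6]]])

```text
time_s: 14.8
position: [0.6051, -0.1267, 0.0292]
tcp_rot: [[-0.037, 0.999, -0.001], [0.999, 0.037, 0.001], [0.001, -0.001, -1.0]]
force: [-0.7, -2.8, 1.2]
opening: 0.198
```

>>> send_rows(moves=[[[0, 0, 0, 0.7, 0, 0, -0.6], [0, 0, 0, 0.7, 0, 0, -0.6], [0, 0, 0, 0.5, 0, 0, -0.6], [0, 0, 0, 0.5, 0, 0, -0.6], [0, 0, 0, 0.4, 0, 0, -0.6]]])

```text
time_s: 15.3
position: [0.6045, -0.0985, 0.0292]
tcp_rot: [[-0.037, 0.999, -0.001], [0.999, 0.037, 0.001], [0.001, -0.001, -1.0]]
force: [-1.2, -1.5, -0.8]
opening: 0.197
```

```bash
python3 - <<'E'
from go import *
st()
E
```

```text
t 15.3 fx,fy,z [-0.0307 -0.0871  0.0292] j [-19.7  44.3  91.4   0.1  44.3 -21.9] F [-1.2 -1.5 -0.8]
```

>>> send_rows(moves=[[[0, 0, 0, 0.4, 0, 0, -0.6], [0, 0, 0, 0.4, 0, 0, -0.6], [0, 0, 0, 0.3, 0, 0, -0.6], [0, 0, 0, 0.2, 0, 0, -0.6], [0, 0, 0, 0.2, 0, 0, -0.6]]])

```text
time_s: 15.8
position: [0.6041, -0.084, 0.0294]
tcp_rot: [[-0.037, 0.999, -0.0], [0.999, 0.037, 0.001], [0.001, -0.0, -1.0]]
force: [-0.9, -1.2, -0.2]
opening: 0.2
```

>>> send_rows(moves=[[[0, 0, 0, 0.15, 0, 0, -0.6], [0, 0, 0, 0.15, 0, 0, -0.6], [0, 0, 0, 0.1, 0, 0, -0.6], [0, 0, 0, 0.1, 0, 0, -0.6], [0, 0, 0, 0.1, 0, 0, -0.6]]])

```text
time_s: 16.3
position: [0.6038, -0.0782, 0.0294]
tcp_rot: [[-0.037, 0.999, -0.0], [0.999, 0.037, 0.001], [0.001, -0.0, -1.0]]
force: [-0.4, -1.1, -0.6]
opening: 0.199
```

>>> send_rows(moves=[[[0, 0, 0, 0.1, 0, 0, -0.6], [0, 0, 0, 0.1, 0, 0, -0.6], [0, 0, 0, 0.1, 0, 0, -0.6], [0, 0, 0, 0.1, 0, 0, -0.6], [0, 0, 0, 0.1, 0, 0, -0.6]]])

```text
time_s: 16.8
position: [0.6038, -0.0759, 0.0295]
tcp_rot: [[-0.04, 0.999, -0.0], [0.999, 0.04, -0.004], [-0.004, -0.0, -1.0]]
force: [-2.3, -10.7, 0.3]
opening: 0.199
```

Contact at the stop (fy about -0.0645, 10.7 N). Backing off and turning back for a final light press on the side and a look.

>>> send_rows(moves=[[[0, 0, 0, -1, 0, 0, -0.6], [0, 0, 0, -2, 0, 0, -0.6], [0, 0, 0, 0, -1, -4.5, -0.6], [0, 0, 0, 0, -1, -4.5, -0.6], [0, 0, 0, 0, -1, -4.5, -0.6]]])

```text
time_s: 17.3
position: [0.574, -0.1043, 0.1649]
tcp_rot: [[-0.036, 0.999, -0.002], [0.999, 0.036, 0.003], [0.003, -0.002, -1.0]]
force: [1.0, -0.4, 0.6]
opening: 0.203
```

>>> send_rows(moves=[[[0, 0, -8.2, 0, 0, 0, 0.4], [0, 0, -8.2, 0, 0, 0, 0.4], [0, 0, -8.2, 0, 0, 0, 0.4], [0, 0, -8.2, 0, 0, 0, 0.4], [0, 0, -8.2, 0, 0, 0, 0.4]]])

```text
time_s: 17.8
position: [0.5746, -0.1041, 0.1645]
tcp_rot: [[-0.688, 0.726, -0.0], [0.726, 0.688, 0.002], [0.002, 0.001, -1.0]]
force: [-0.2, 0.3, -0.0]
opening: 0.573
```

>>> send_rows(moves=[[[0, 0, -8.2, 0, 0, 0, 0.4], [0, 0, -8.2, 0, 0, 0, 0.4], [0, 0, -8.2, 0, 0, 0, 0.4], [0, 0, -8.2, 0, 0, 0, 0.4], [0, 0, -8.2, 0, 0, 0, 0.4]]])

```text
time_s: 18.3
position: [0.5746, -0.104, 0.1643]
tcp_rot: [[-0.995, 0.097, -0.001], [0.097, 0.995, 0.002], [0.001, 0.002, -1.0]]
force: [0.5, 0.2, 0.1]
opening: 0.699
```

>>> send_rows(moves=[[[0, 0, -8, 0, 0, 0, 0.4], [0, 0, 0, 2.4, 4, 0, 0.4], [0, 0, 0, 2.4, 4, 0, 0.4], [0, 0, 0, 0, 4, 0, 0.4], [0, 0, 0, 0, 0, 0, 0.4]]])

```text
time_s: 18.8
position: [0.5201, 0.0181, 0.1645]
tcp_rot: [[-0.999, -0.041, -0.003], [-0.041, 0.999, 0.004], [0.003, 0.004, -1.0]]
force: [0.8, -0.4, -0.4]
opening: 0.7
```

```bash
python3 - <<'E'
from go import *
s=st();print(np.round(rv(s["tcp_rot"],np.column_stack([-xw,yw,zz])),2))
w=capture("scene");cv2.imwrite("pics/s5.png",cv2.resize(w[150:280,200:380],None,fx=4,fy=4,interpolation=cv2.INTER_CUBIC))
E
```

```text
t 18.8 fx,fy,z [-0.1106  0.0326  0.1645] j [ -10.4   27.   100.3    0.2   52.9 -102.9] F [ 0.8 -0.4 -0.4]
[ 0.22 -0.15  0.19]
```

View pics/s5.png

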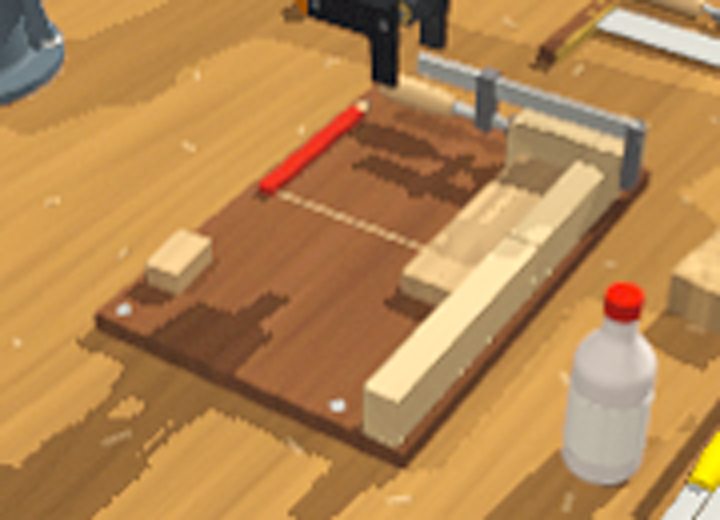

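The laths lie level side by side against the stop, near ends at (400,275) to (440,300). Now a final light press on the side.

>>> send_rows(moves=[[[0, 0, 0, 0, 0, 4.5, 0.4], [0, 0, 0, 0, 0, 4.5, 0.4], [0, 0, 0, 0, 0, 3, 0.4], [0, 0, 0, 0, 0, 1.4, 0.4], [0, 0, 0, 0, 0, 0, 0.4]]])

```text
time_s: 19.35
position: [0.5214, 0.0129, 0.0283]
tcp_rot: [[-0.999, -0.036, -0.004], [-0.036, 0.999, 0.002], [0.004, 0.002, -1.0]]
force: [0.5, 0.3, 0.3]
opening: 0.699
```

>>> send_rows(moves=[[[0, 0, 0, -0.8, 0, 0, 0.4], [0, 0, 0, -0.8, 0, 0, 0.4], [0, 0, 0, -0.8, 0, 0, 0.4], [0, 0, 0, -0.6, 0, 0, 0.4], [0, 0, 0, -0.3, 0, 0, 0.4]]])

```text
time_s: 19.85
position: [0.5568, 0.015, 0.0312]
tcp_rot: [[-0.999, -0.038, 0.002], [-0.038, 0.999, 0.001], [-0.002, 0.0, -1.0]]
force: [-0.4, -0.1, -0.3]
opening: 0.703
```

>>> send_rows(moves=[[[0, 0, 0, -0.2, 0, 0, 0.4], [0, 0, 0, -0.2, 0, 0, 0.4], [0, 0, 0, -0.2, 0, 0, 0.4], [0, 0, 0, -0.1, 0, 0, 0.4], [0, 0, 0, -0.1, 0, 0, 0.4]]])

```text
time_s: 20.35
position: [0.5592, 0.0155, 0.0302]
tcp_rot: [[-0.999, -0.039, -0.009], [-0.039, 0.999, 0.001], [0.009, 0.002, -1.0]]
force: [-7.0, -2.7, 6.5]
opening: 0.701
```

```bash
python3 - <<'E'
from go import *
st()
E
```

```text
t 20.35 fx,fy,z [-0.0716  0.0286  0.0302] j [  -9.8   41.9   99.    -0.    39.6 -102.1] F [-7.  -2.7  6.5]
```

>>> send_rows(moves=[[[0, 0, 0, 0.5, 0, 0, 0.4], [0, 0, 0, 2, 0, 0, 0.4], [0, 0, 0, 1, 0, -4.5, 0.4], [0, 0, 0, 0, 0, -5, 0.4], [0, 0, 0, 0, 0, -5, 0.4]]])

```text
time_s: 20.85
position: [0.528, 0.014, 0.1764]
tcp_rot: [[-0.999, -0.037, -0.001], [-0.037, 0.999, 0.001], [0.001, 0.001, -1.0]]
force: [1.4, 0.1, -0.5]
opening: 0.698
```

>>> send_rows(moves=[[[0, 0, 0, 2, -3, -3, 0.4], [0, 0, 0, 2, -3, -3, 0.4], [0, 0, 0, 2, -4, 0, 0.4], [0, 0, 0, 2, -4, 0, 0.4], [0, 0, 0, 0, -4, 0, 0.4]]])

```text
time_s: 21.35
position: [0.4529, -0.1696, 0.2358]
tcp_rot: [[-0.999, -0.037, -0.0], [-0.037, 0.999, 0.001], [0.0, 0.001, -1.0]]
force: [1.7, 0.4, -0.2]
opening: 0.701
```

>>> send_rows(moves=[[[0, 0, 0, 0, -4.8, 0, 0.4], [0, 0, 0, 0, -4.8, 0, 0.4], [0, 0, 0, 0, -4.8, 0, 0.4], [0, 0, 0, 0, -4.8, 0, 0.4], [0, 0, 0, 0, -2, 0, 0.4]]])

```text
time_s: 21.85
position: [0.4634, -0.3863, 0.2352]
tcp_rot: [[-0.999, -0.034, 0.002], [-0.034, 0.999, -0.003], [-0.002, -0.004, -1.0]]
force: [0.3, 1.0, -0.6]
opening: 0.696
```

```bash
python3 - <<'E'
from go import *
st()
t=capture("top");s=capture("scene")
cv2.imwrite("pics/f6.png",np.vstack([cv2.resize(t[135:260,180:345],(700,530),interpolation=cv2.INTER_CUBIC)]))
cv2.imwrite("pics/f7.png",cv2.resize(s[165:260,280:370],(720,600),interpolation=cv2.INTER_CUBIC)[:,:])
E
```

```text
t 21.85 fx,fy,z [-0.1825 -0.3694  0.2352] j [ -50.4   27.6   84.7   -0.    67.4 -142.3] F [ 0.3  1.  -0.6]
```

View pics/f6.png

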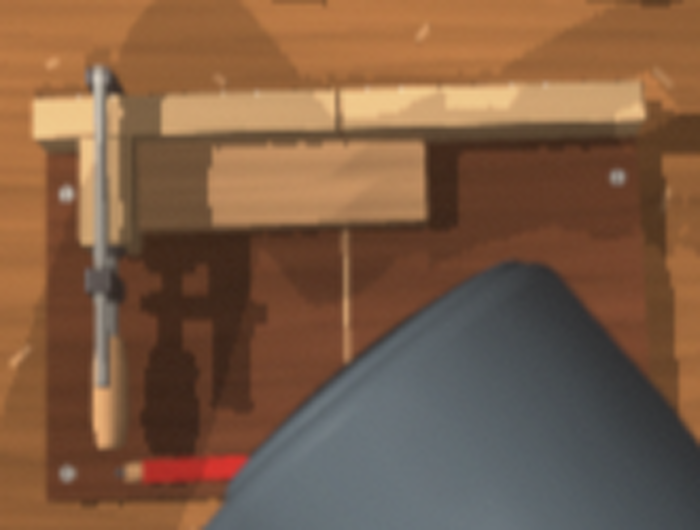

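View pics/f7.png

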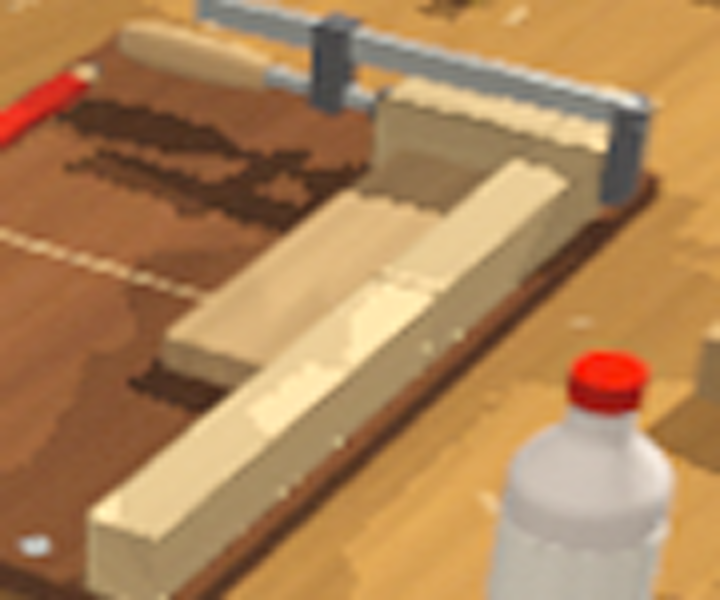

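Both pictures show the laths as one tight, level block. Its near end is a straight line at (427,140–222) in the top crop, its far end is at the stop at (135,190), and its side lies parallel to the fence. Handing in.

```bash
python3 -c "
from h import *
print(bot.hand_in())"
```

```text
the job is handed in; nothing more can be done
None
```

I pushed both laths against the fence, then up to the stop by their ends, gave the side one last light press, moved the arm clear and handed the job in at about 22 s.

- **Fence:** the two side presses met firm resistance within 1 mm of each other, about 1–2 mm from where I calculated. The force was about 7–8 N along the push, peaking near 11 N in total.
- **Stop:** the end push met it within 2 mm of where I calculated, at about 11 N.
- **Last pictures:** the top and scene views show both laths flat, level and parallel in the corner, with no visible gaps. I judged this by eye and did not measure their final poses.
- **Bystanders:** the scene picture before the last press showed the offcut, pencil, stop and glue looking undisturbed. In the last top view the arm hid the offcut and part of the pencil. I did not look for the square, saw, rasp or sander in the later pictures.
- **What went wrong:** on the first turn of the gripper, joint 6 stopped at its range limit (-163.5°, limit -163.58°). The tool tilted about 15° in the air about 10 cm above the bench, and the force readings showed no contact. I turned it back and went the other way.

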